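# Seal the yellow jar with its slip-clutch cap

### The arm

A 6-joint arm with a two-finger parallel gripper is mounted at the origin on the work surface. World frame = base frame: x ahead of the robot, y to its left, z up, the work surface at z = 0. Lengths are in mm, angles in rad, forces in N, time in s.
With the tool pointing down it reaches from about 300 to 775 mm from the base axis. Payload 14.6 kg.
Tool frame: the origin (TCP) lies between the finger pads; the fingertips stand 8 mm ahead of it and the grasp point (between the pads) lies 11 mm behind it; z points along the fingers, y is the direction in which the jaws open and shut (so a half turn about z gives the same grasp; the last joint's range is limited). The gripper opens to 94 mm and grips with 3 to 60 N. Pads are 16 mm wide; open, the fingers measure 119 mm over their backs; the gripper's body (75 mm by 177 mm) begins 78 mm behind the grasp point.
Start: joints at [1.044, 0.3, 1.521, -0, 1.321, -0.067], TCP at [244.069, 492.869, 175.846] pointing down, gripper open.
Joint ranges: [-3.03, 3.03], [-0.79, 2.21], [0.23, 2.52], [-1.04, 4.18], [0, 3.07], [-2.55, 2.55]. Speed limits (rad/s): [2.22, 2.22, 2.57, 3.14, 3.14, 3.14].

### API

Orientations are given as [roll, pitch, yaw] about the fixed x, y, z axes, in that order (R = Rz(yaw) Ry(pitch) Rx(roll)).
In Python, from cell import manip gives the robot as it stands. The module is installed in compiled form; this text tells all that it offers.
- The arm moves only by the tool send_rows, never from a script. Its argument "series" is a list that holds one entry, the list of rows, each a list of 5 numbers: the opening, from 0 (shut) to 1 (fully open), then the shift along the tool's x, y, z in mm, then the turn about the tool's z in degrees. In form: [[[gripper, dx, dy, dz, roll], ...]]. A call has 1 to 10 rows; each row is the pose to reach, as a shift and turn from the pose commanded when the call began, along the tool's axes at that moment; what a row does not reach only later rows make up. A row lasts 1/10 s, in which the tool goes at most 50 mm and 8.59 degrees, less where a joint would pass 70% of its speed; a pose out of reach is approached as far as the arm can. A call with a gripper value outside its range is refused whole. The fingers move at their own pace and stop on an object; "newtons" is the grip in N (left out, the last holds). Time passes only in rows, so rows that repeat a pose let the fingers close. It gives the time, the measured TCP pose, the force and the opening at its end, in the units of the state.
- manip.read_state(): the state, without advancing time (a new reading comes with each control period).
- manip.camera(name): name is "side" or "top"; returns a dict with "img" (384x512x3 uint8, red, green, blue), "vfov" (degrees; the focal length in pixels is half the picture's height over the tangent of half this angle, whatever the lens; pixels are square), "cx", "cy" (the principal point, pixels), "pose" (4x4, takes a point from camera to world coordinates). Camera axes: x right, y down, z forward; pixel columns grow to the right and rows downward; lengths in mm; the calibration is good to about 2 mm. A picture is of the moment at which its call begins. There is no depth.
- manip.sign_off(): hands the job in, once; it reports no verdict.
Trained networks look in a picture, given as the dict that the camera call returned (one of the last four; its "shot" number tells which), for a name from the list of things; names that differ only in an ending like _2 or _b are one class to them, and where a whole thing is asked for, a point or a joint stands for the part that bears it (a point fixed in the world has none). Each returns a list of dicts, best first, with "conf" (0 to 1); they miss things now and then, are a little off and sometimes report something else, mostly with a low value. They report only what shows in the picture. A call takes as long as a camera call.
- manip.find_in(target, picture): "rect" ([left, top, width, height] in pixels, round what is visible of it).
- manip.silhouettes(target, picture): "pixels" (384x512 bool, what is visible of it) and "rect" ([left, top, width, height] in pixels, round what is visible of it).
The state is a dict: "clock": time; "joints": joint angles; "qd": joint speeds; "effort": joint torques, N m; "eef_pos": TCP position; "eef_rot": TCP orientation; "wrist_force": force on the tool from outside, world axes, zero at the start; "moment": the same for the moment, N m; "finger_gap": finger opening in mm.
Only numpy, scipy, OpenCV 4.12 (cv2) and the standard library are available. Lean on these libraries where they do the work, as an engineer would, in place of code of your own. Each camera call takes 0.05 s, during which the arm holds its last target. There are 200 camera calls.

### The job

Close the yellow jar tight: turn its black wing cap clockwise (seen from above) until the screw is fully home and the cap's drag clutch gives its first slip, then stop and let go. About 20 degrees of slip is right; less than 10 does not prove the seal, and 40 or more wears the clutch out. Do not touch the white jar with the same cap.

Things in the scene. Friction and masses are not known exactly. Their poses are not given: they have to be found in the camera images.
- yellow_jar_grip (a point): Grip point on the yellow jar's black wing cap, on its upright turning axis, 197 mm above the counter. The wing is a plate 52 mm long (x axis), 14 mm thick (y axis: fingers close along it), 34 mm high; its top is 10 mm above this point, the cap's disc 23 mm and a 60 mm steel collar 29 mm below. Red stripe on its top, +x half. The jar, 84 mm across, is fixed in a cup on a black shelf 60 mm high.
- yellow_jar_screw (a joint): Angle (rad) of the screw (steel collar) under the yellow jar's cap, growing clockwise seen from above. Starts between 0.2 and 0.7; hard stop (home) at 1.2, where the collar's red notch meets the black mark on the jar's shoulder. It drags at 0.03 N m. With the slip the cap turns under 1.5 rad: one grasp does it.
- yellow_jar_clutch (a joint): Slip (rad) of the yellow jar's drag clutch: wing cap relative to steel collar, growing clockwise seen from above, 0 at the start and nearly so until the screw is at its stop. Then it slips at a steady 0.12 N m and the wing's red stripe runs ahead of the collar's red notch by this angle. No spring-back. Grip the wing with about 30 N.
- white_jar: White jar of the same shape with the same black wing cap, not to be touched. Origin under its centre, on the shelf; 84 mm across (its cup 94 mm), 147 mm high with cap. Besides the jars and a pepper mill (152 mm high) at the shelf's left end, nothing on the shelf is over 85 mm high.

How it is judged (in metres and radians):
On the way, in this order (a step that is already met when the one before it is completed fails the run):
1. the screw has been turned home to its stop (value of joint yellow_jar_screw above 1.1 rad).
2. the clutch has slipped at the stop (value of joint yellow_jar_screw above 1.1 rad and value of joint yellow_jar_clutch above 0.15 rad), for 0.1 s.
At the end, for the whole second after the job is handed in: The yellow jar's screw is home (joint above 1.1 of 1.2 rad) and its clutch has slipped between 0.15 and 0.73 rad (about 9 to 42 degrees); the cap is at rest and let go (all of step 2 and value of joint yellow_jar_clutch below 0.73 rad and velocity of joint yellow_jar_clutch between -0.05 and 0.05 rad/s); the robot touches nothing.
It fails at once if the clutch is slipped by more than 0.73 rad (42 degrees) (value of joint yellow_jar_clutch above 0.73 rad).
It fails at once if the robot touches the white jar or its cap (contact force between any of the fingers, the arm and white_jar above 1 N).
It also fails if it takes over 32 s, if anything falls off the work surface, if the arm or the gripper's body presses on something with over 40 N, if the wrist force passes 120 N, or if a joint passes its speed limit or range.

## Working session

There is one attempt and no reset: what is moved stays moved. The work goes in short steps, Python scripts to look and compute and a tool call to move; the robot and the scene stay as the last step left them, time stands still between calls to the robot, and variables do not carry over. Pictures are saved under pics/ and viewed, about 8 in all and at most 12, crops included, and the job is handed in when it is done.

Besides the shell and the picture viewer there is one more tool, called after ">>>" by a JSON object that holds its "fn" and its "kwargs". send_rows: Moves the arm, as the interface text tells. Its arguments: {"type":"object","properties":{"series":{"type":"array"},"newtons":{"type":"number"}},"required":["series"]}

```bash
mkdir -p pics; python3 - <<'E'
from cell import manip
import cv2,numpy as np
print(manip.read_state())
for n in("side","top"):
    p=manip.camera(n); cv2.imwrite(f"pics/{n}0.png",p["img"][:,:,::-1])
    print(n,p["vfov"],p["cx"],p["cy"],np.round(p["pose"],3).tolist())
    for t in("yellow_jar_grip","yellow_jar_screw","white_jar"):
        print(t,[(d["rect"],round(d["conf"],2)) for d in manip.find_in(t,p)])
E
```

```text
{'clock': 0.0, 'joints': array([ 1.04440669e+00,  3.00519000e-01,  1.52159547e+00, -3.30890131e-05,
        1.32070552e+00, -6.66201238e-02]), 'qd': array([-0.00127403,  0.00123557, -0.00315258,  0.001417  ,  0.00106731,
        0.00119749]), 'effort': array([ 1.46060679e-04, -5.31794214e+01, -3.52752256e+01,  7.08879204e-02,
        2.41916638e-02, -5.03516742e-05]), 'eef_pos': array([243.92377497, 492.60741645, 175.25399717]), 'eef_rot': array([-3.14036591e+00, -4.97259320e-05,  2.68183132e+00]), 'wrist_force': array([-0.57132877,  0.2921746 , -0.66635618]), 'moment': array([-0.01272802, -0.00405819, -0.02805654]), 'finger_gap': 94.14008109055271}
side 57.933067374772236 258.07117845353883 189.85648873807548 [[0.869, -0.325, 0.372, 254.93], [-0.494, -0.575, 0.652, -452.881], [0.002, -0.75, -0.661, 638.735], [0.0, 0.0, 0.0, 1.0]]
yellow_jar_grip [([313.9, 252.1, 22.3, 31.6], 0.8)]
yellow_jar_screw [([307.5, 247.4, 36.6, 47.7], 0.97)]
white_jar [([193.1, 141.5, 39.2, 70.0], 0.62)]
top 49.2768882120679 258.5262386680447 182.4667910054594 [[0.0, -0.99, 0.139, 404.125], [-1.0, 0.002, 0.017, 4.433], [-0.017, -0.139, -0.99, 944.9], [0.0, 0.0, 0.0, 1.0]]
yellow_jar_grip [([376.3, 172.2, 30.9, 21.5], 0.9)]
yellow_jar_screw [([368.2, 169.8, 38.6, 31.4], 0.94)]
white_jar [([168.2, 183.0, 49.3, 51.0], 0.57)]
```

View pics/side0.png

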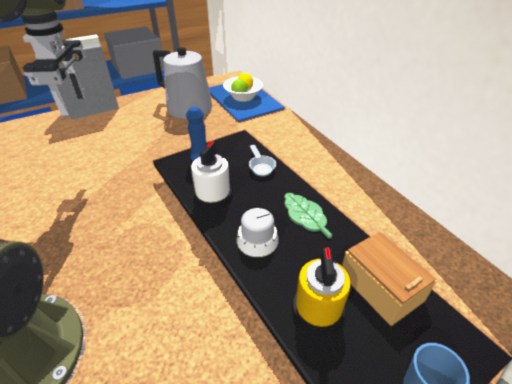

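View pics/top0.png

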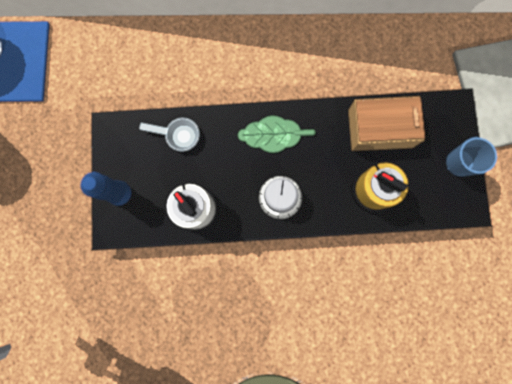

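The top view shows the yellow jar at about (385,185), with its wing near (392,181) and the stripe. The white jar is at (190,207). The side view has the yellow wing at about (326,265). Next I'll crop in and get masks.

```bash
cat > h.py <<'E'
from cell import manip
import cv2,numpy as np
def proj(p,X):
    T=np.linalg.inv(p["pose"]); c=np.atleast_2d(X)@T[:3,:3].T+T[:3,3]
    f=192/np.tan(np.radians(p["vfov"]/2))
    return c[:,:2]/c[:,2:]*f+[p["cx"],p["cy"]]
def back(p,uv,z):
    f=192/np.tan(np.radians(p["vfov"]/2)); d=p["pose"][:3,:3]@[(uv[0]-p["cx"])/f,(uv[1]-p["cy"])/f,1]
    o=p["pose"][:3,3]; return o+d*(z-o[2])/d[2]
def red(img,rect,m=6):
    l,t,w,h=[int(v) for v in rect]; r=img.astype(int)
    k=(r[:,:,0]>110)&(r[:,:,1]<70)&(r[:,:,2]<80); b=np.zeros_like(k); b[t-m:t+h+m,l-m:l+w+m]=1
    return k&b
E
python3 - <<'E'
from h import *
tiles=[]
for n in("side","top"):
    p=manip.camera(n); s=manip.silhouettes("yellow_jar_grip",p)[0]; ys,xs=np.nonzero(s["pixels"])
    s2=manip.silhouettes("yellow_jar_screw",p)[0]; y2,x2=np.nonzero(s2["pixels"])
    r=red(p["img"],s["rect"]); ry,rx=np.nonzero(r)
    print(n,"wing c",xs.mean(),ys.mean(),len(xs),"collar",x2.mean(),y2.mean(),len(x2),"red",rx.mean(),ry.mean(),len(rx))
    print(" rect",cv2.minAreaRect(np.c_[xs,ys].astype(np.float32)), "redrect",cv2.minAreaRect(np.c_[rx,ry].astype(np.float32)))
    print(" world wing@190",back(p,(xs.mean(),ys.mean()),190).round(1),"red@207",back(p,(rx.mean(),ry.mean()),207).round(1),"collar@168",back(p,(x2.mean(),y2.mean()),168).round(1))
    l,t,w,h=[int(v) for v in s["rect"]]; cx,cy=l+w//2,t+h//2
    for m in(None,s["pixels"],):
        im=p["img"][:,:,::-1].copy()
        if m is not None: im[m]=im[m]//2+np.array([127,0,127],np.uint8)*1; im[s2["pixels"]]=im[s2["pixels"]]//2+np.array([0,127,0],np.uint8)
        tiles.append(cv2.resize(im[cy-32:cy+32,cx-40:cx+40],None,fx=5,fy=4.6875*1.0 if 0 else 5,interpolation=cv2.INTER_NEAREST)[10:310])
    np.savez(f"{n}.npz",img=p["img"],vfov=p["vfov"],cx=p["cx"],cy=p["cy"],pose=p["pose"],m=s["pixels"],m2=s2["pixels"])
cv2.imwrite("pics/c1.png",np.vstack([np.hstack(tiles[:2]),np.hstack(tiles[2:])]))
E
```

```text
side wing c 326.2206119162641 267.39130434782606 621 collar 325.6138353765324 274.13047285464097 1142 red 327.4655172413793 252.70689655172413 58
 rect ((328.12408447265625, 265.90875244140625), (23.067655563354492, 38.018917083740234), 19.98310661315918) redrect ((327.4054260253906, 252.9324188232422), (12.165525436401367, 4.767570495605469), 80.53767395019531)
 world wing@190 [ 509.4 -222.   190. ] red@207 [ 518.7 -209.6  207. ] collar@168 [ 512.9 -220.6  168. ]
top wing c 389.95215311004785 182.8181818181818 418 collar 387.3425149700599 183.82634730538922 835 red 387.0740740740741 176.5 54
 rect ((389.6141357421875, 183.97988891601562), (30.311580657958984, 18.105026245117188), 34.99202346801758) redrect ((384.9389953613281, 175.9512176513672), (17.460758209228516, 5.796972274780273), 12.094757080078125)
 world wing@190 [ 509.1 -220.7  190. ] red@207 [ 518. -211.  207.] collar@168 [ 510.3 -222.3  168. ]
```

View pics/c1.png

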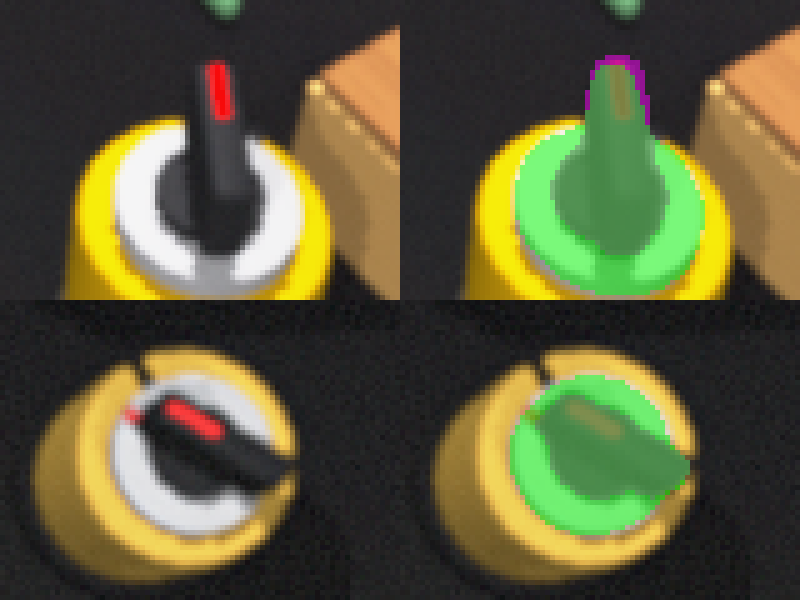

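The crops show the stripe pointing up-left in the top view. The notch sits at the collar's left and the black mark on the shoulder at upper-left, roughly 30° further clockwise. Now I'll fit the axis and wing yaw.

```bash
cat > fit.py <<'E'
from h import *
from scipy.optimize import least_squares
def load(n):
    p=dict(np.load(n+".npz"));return p
P={n:load(n) for n in("side","top")}
obs={}
for n,p in P.items():
    im=p["img"].astype(int); k=p["m2"].astype(bool)
    # union of collar: bright grey pixels -> hull
    b=(im.min(2)>115)&(np.ptp(im,axis=2)<40)&cv2.dilate(k.astype(np.uint8),np.ones((3,3))).astype(bool)
    r=((im[:,:,0]>110)&(im[:,:,1]<75)&(im[:,:,2]<85)&cv2.dilate(k.astype(np.uint8),np.ones((5,5))).astype(bool)).astype(np.uint8)
    nc,lab,st,ce=cv2.connectedComponentsWithStats(r,connectivity=8)
    i=1+np.argmax(st[1:,4]); ys,xs=np.nonzero(lab==i)
    W=np.array([back(p,(x,y),207.)[:2] for x,y in zip(xs,ys)]); c=W.mean(0); v=np.linalg.svd(W-c)[2][0]
    print(n,"stripe",c.round(1),"dir",np.degrees(np.arctan2(v[1],v[0])).round(1)%180,"len",np.ptp((W-c)@v).round(1),[(ce[j].round(1).tolist(),st[j,4]) for j in range(1,nc)])
    ys,xs=np.nonzero(b); h=cv2.convexHull(np.c_[xs,ys].astype(np.float32))[:,0]
    C=np.array([back(p,q,168.)[:2] for q in h])
    if n=="side": C=C[C[:,0]+C[:,1]*1.75 > C.mean(0)@[1,1.75]]  # far half: top rim only
    s=least_squares(lambda a:np.hypot(*(C-a).T)-29.5,C.mean(0),loss="soft_l1"); print(" collar centre",s.x.round(1),"rms",np.sqrt((s.fun**2).mean()).round(2),len(C))
    d=c-s.x; print(" yaw from centre->stripe",np.degrees(np.arctan2(d[1],d[0])).round(1),"dist",np.hypot(*d).round(1))
E
python3 fit.py
```

```text
side stripe [ 518.6 -209.7] dir 57.099999999999994 len 23.7 [([327.4, 252.8], np.int32(59))]
 collar centre [ 511.3 -221.6] rms 0.71 8
 yaw from centre->stripe 58.6 dist 13.9
top stripe [ 518.2 -211.7] dir 59.0 len 22.7 [([387.5, 176.4], np.int32(53)), ([376.0, 176.5], np.int32(2))]
 collar centre [ 510.8 -221.5] rms 0.5 21
 yaw from centre->stripe 52.9 dist 12.2
```

>>> {"fn": "send_rows", "kwargs": {"series": [[[1, 0, 0, -50, 0], [1, 0, 0, -100, 0], [1, 0, 0, -130, 0], [1, 0, 0, -130, 0]]], "newtons": 30}}

```text
clock: 1.1
eef_pos: [244.6, 493.8, 310.4]
eef_rot: [3.134, 0.0, 2.682]
wrist_force: [-0.4, 0.9, -1.0]
finger_gap: 94.0
```

>>> {"fn": "send_rows", "kwargs": {"series": [[[1, -33, -31, 0, 5.6], [1, -66, -62, 0, 11.2], [1, -99, -93, 0, 16.8], [1, -132, -124, 0, 22.4], [1, -165, -155, 0, 28], [1, -198, -186, 0, 33.6], [1, -231, -217, 0, 39.2], [1, -264, -248, 0, 44.8], [1, -297, -279, 0, 50.4], [1, -330, -310, 0, 56]]]}}

```text
clock: 2.1
eef_pos: [402.2, 66.8, 305.1]
eef_rot: [-3.141, -0.0, 1.7]
wrist_force: [0.9, 0.7, -0.4]
finger_gap: 93.9
```

>>> {"fn": "send_rows", "kwargs": {"series": [[[1, -43, 10, 0, 6], [1, -86, 20, 0, 12], [1, -129, 30, 0, 18], [1, -172, 40, 0, 24], [1, -215, 50, 0, 30], [1, -258, 60, 0, 36], [1, -302, 69, 0, 40], [1, -302, 69, 40, 40], [1, -302, 69, 60, 40], [1, -302, 69, 60, 40]]]}}

```text
clock: 3.1
eef_pos: [509.6, -221.2, 242.0]
eef_rot: [-3.135, 0.001, 1.006]
wrist_force: [0.2, -0.2, 0.7]
finger_gap: 94.3
```

```bash
python3 - <<'E'
from h import *
S=[]
for i in range(3):
    p=manip.camera("top" if i else "side"); cv2.imwrite(f"pics/d{i}.png",p["img"][:,:,::-1]); s=manip.read_state(); S.append(np.r_[s["eef_pos"],np.degrees(s["eef_rot"])]); 
print(np.round(S,2)); 
T=[cv2.imread(f"pics/d{i}.png") for i in(0,1)]
cv2.imwrite("pics/d.png",np.hstack([cv2.resize(T[0][150:350,230:430],(400,400)),cv2.resize(T[1][80:280,290:490],(400,400))]))
E
```

```text
[[ 5.1031e+02 -2.2126e+02  2.4460e+02 -1.7983e+02  1.0000e-02  5.7650e+01]
 [ 5.1087e+02 -2.2139e+02  2.4621e+02 -1.7999e+02  0.0000e+00  5.7670e+01]
 [ 5.1119e+02 -2.2144e+02  2.4702e+02  1.7992e+02 -1.0000e-02  5.7680e+01]]
```

View pics/d.png

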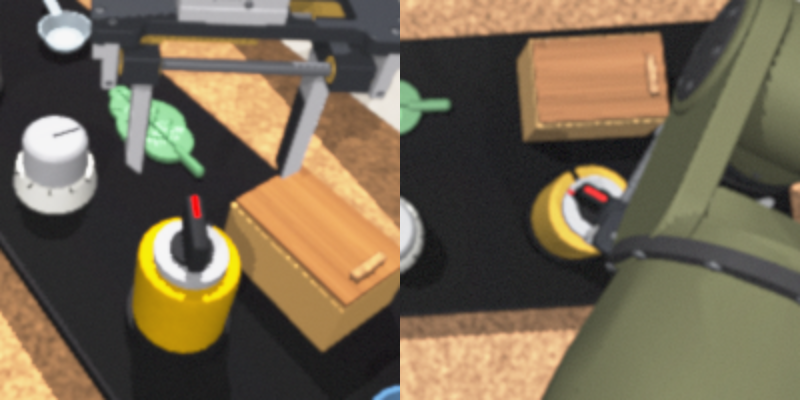

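Fingers straddle the wing centrally, with the stripe at about (195,207) in the left crop. Descending and gripping.

>>> {"fn": "send_rows", "kwargs": {"series": [[[1, 0, 0, 30, 0], [1, 0, 0, 50, 0], [1, 0, 0, 59, 0], [1, 0, 0, 59, 0], [1, 0, 0, 59, 0], [0.4, 0, 0, 59, 0], [0.2, 0, 0, 59, 0]]]}}

```text
clock: 3.95
eef_pos: [511.2, -221.6, 187.8]
eef_rot: [3.14, -0.0, 1.006]
wrist_force: [0.5, -0.0, 0.7]
finger_gap: 81.2
```

>>> {"fn": "send_rows", "kwargs": {"series": [[[0, 0, 0, 0, 0], [0, 0, 0, 0, 0], [0, 0, 0, 0, 0], [0, 0, 0, 0, 0], [0, 0, 0, 0, 0], [0, 0, 0, 0, 0], [0, 0, 0, 0, 0]]], "newtons": 30}}

```text
clock: 4.65
eef_pos: [510.8, -221.5, 186.8]
eef_rot: [-3.142, 0.0, 1.006]
wrist_force: [-0.1, 0.4, -0.3]
finger_gap: 25.2
```

```bash
python3 - <<'E'
from h import *
p=manip.camera("top"); cv2.imwrite("pics/e.png",p["img"][:,:,::-1]); q=manip.camera("side");cv2.imwrite("pics/es.png",q["img"][:,:,::-1])
s=manip.read_state(); print(s["clock"],s["eef_pos"],np.degrees(s["eef_rot"]),s["wrist_force"],s["moment"],s["finger_gap"],s["joints"])
cv2.imwrite("pics/e2.png",np.hstack([cv2.resize(q["img"][200:320,270:390,::-1],(400,400)),cv2.resize(p["img"][125:245,330:450,::-1],(400,400))]))
E
```

```text
4.75 [ 510.8391237  -221.47827708  186.82462349] [-1.79996230e+02 -2.55796588e-04  5.76568504e+01] [0.25235172 0.77641761 0.39981743] [-0.07835727  0.10934065  0.06955905] 17.72762413779997 [-4.74884357e-01  3.06819896e-01  1.48621619e+00  1.05958077e-05
  1.34862171e+00  8.96077589e-02]
```

View pics/e2.png

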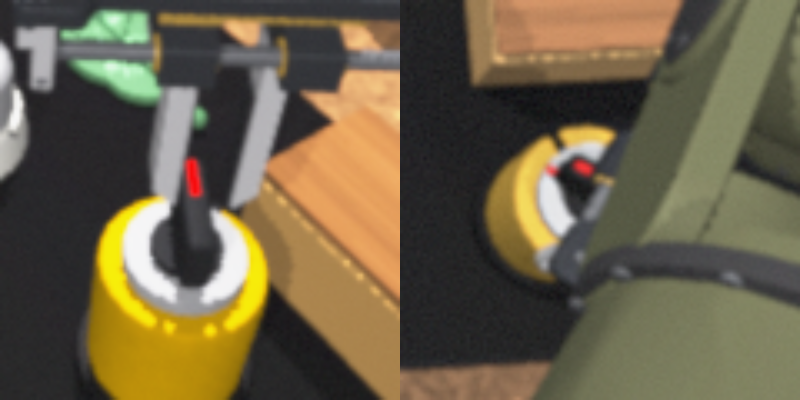

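Fingers are still closing (17.7 mm, against a 14 mm wing). Finishing the grip.

>>> {"fn": "send_rows", "kwargs": {"series": [[[0, 0, 0, 0, 0], [0, 0, 0, 0, 0], [0, 0, 0, 0, 0], [0, 0, 0, 0, 0], [0, 0, 0, 0, 0]]]}}

```text
clock: 5.25
eef_pos: [510.8, -221.5, 186.9]
eef_rot: [-3.142, -0.0, 1.006]
wrist_force: [0.2, -0.0, -0.3]
finger_gap: 0.7
```

```bash
cat > st.py <<'E'
from h import *
A=[]
for i in range(3):
    p=manip.camera("top"); s=manip.read_state(); A.append(np.r_[s["clock"],s["eef_pos"],np.degrees(s["eef_rot"][2]),s["wrist_force"],s["moment"],s["finger_gap"]])
np.set_printoptions(suppress=True,linewidth=150); print(np.round(A,3))
E
python3 st.py
```

```text
[[   5.3    510.853 -221.503  186.883   57.653   -0.932   -0.61     0.463   -0.074    0.121    0.003    0.353]
 [   5.35   510.854 -221.489  186.853   57.659    0.386   -0.169   -0.164   -0.027    0.092   -0.009    0.707]
 [   5.4    510.841 -221.496  186.877   57.655    0.336   -0.161    0.085   -0.044    0.139    0.041    0.588]]
```

The fingers shut to 0.6 mm, so the grasp missed the wing. I need to see why.

```bash
python3 - <<'E'
from h import *
q=manip.camera("side");p=manip.camera("top"); im=q["img"][:,:,::-1].copy()
T=[]
for c,(x0,y0) in((q,(250,170)),(p,(320,110))):
    im=cv2.resize(c["img"][y0:y0+150,x0:x0+130,::-1],None,fx=3,fy=3,interpolation=cv2.INTER_CUBIC)
    for X,col in(([510.85,-221.5,187-8],(255,0,255)),([510.85,-221.5,207],(0,255,0)),([510.85,-221.5,168],(255,255,0))):
        uv=(proj(c,X)[0]-[x0,y0]+.5)*3; print(uv/3+[x0,y0]); cv2.drawMarker(im,tuple(int(v) for v in uv),col,cv2.MARKER_CROSS,12,1)
    T.append(im)
cv2.imwrite("pics/f.png",np.hstack(T))
E
```

```text
[326.33661486 271.48133944]
[328.72743462 260.59015108]
[325.44082362 275.56204483]
[389.10677931 183.19171461]
[393.69794718 180.99976742]
[387.39237144 184.0102191 ]
```

View pics/f.png

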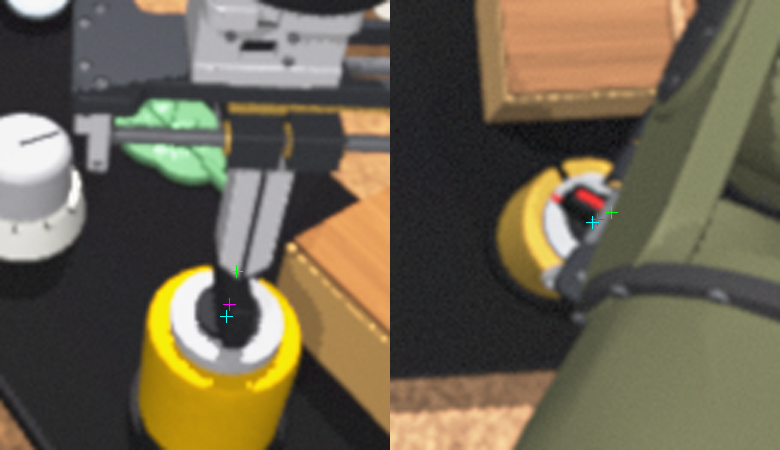

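In the side view the shut fingertips sit at about (332,262), just above the wing top, with the stripe still clear in the top view. So the tips look to be higher than expected. I'll triangulate them from the open-finger picture, using the known gap and yaw.

```bash
python3 - <<'E'
from h import *
from scipy.optimize import least_squares
P=dict(np.load("side.npz"))
a=np.radians(57.66); ty=np.array([np.sin(a),-np.cos(a),0])
for z in(237,250,260,270,280):
    print(z,[proj(P,np.array([510.9,-221.4,z])+s*h*ty)[0].round(1).tolist() for h in(47,59.5) for s in(-1,1)])
for z in(179,190,200,210,220): print(z,proj(P,[510.85,-221.5,z])[0].round(1), proj(P,[[510.85+dx*np.cos(a),-221.5+dx*np.sin(a),z] for dx in (-8,8)]).round(1).tolist())
im=cv2.imread("pics/d0.png")[190:265,270:400]; cv2.imwrite("pics/g.png",cv2.resize(im,None,fx=6,fy=6,interpolation=cv2.INTER_CUBIC))
E
```

```text
237 [[299.0, 246.3], [363.1, 248.7], [290.5, 245.9], [371.7, 249.0]]
250 [[299.7, 240.5], [364.9, 243.0], [291.1, 240.2], [373.7, 243.3]]
260 [[300.3, 236.0], [366.4, 238.4], [291.6, 235.6], [375.2, 238.8]]
270 [[300.9, 231.3], [367.9, 233.8], [292.0, 231.0], [376.8, 234.1]]
280 [[301.5, 226.5], [369.4, 228.9], [292.5, 226.2], [378.5, 229.3]]
179 [325.8 271. ] [[326.3, 275.2], [325.3, 266.8]]
190 [326.8 266.8] [[327.3, 271.1], [326.2, 262.6]]
200 [327.6 262.9] [[328.2, 267.2], [327.1, 258.7]]
210 [328.5 258.9] [[329.0, 263.2], [328.0, 254.7]]
220 [329.4 254.8] [[330.0, 259.1], [328.8, 250.6]]
```

View pics/g.png

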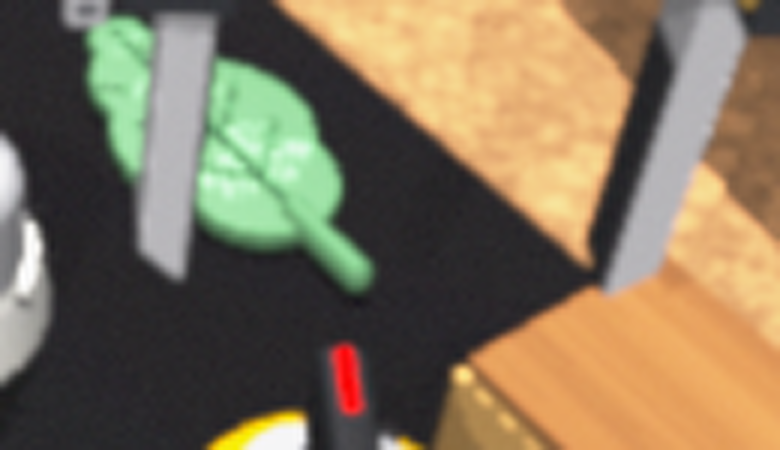

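```bash
python3 - <<'E'
from h import *
from scipy.optimize import least_squares
P=dict(np.load("side.npz"))
a=np.radians(57.66); ty=np.array([np.sin(a),-np.cos(a),0]); tx=np.array([np.cos(a),np.sin(a),0])
o=np.array([[300.5,237],[370.8,238.8]])
for g in(47,49):
  s=least_squares(lambda c:(proj(P,[c-g*ty-8*tx,c+g*ty-8*tx])-o).ravel(),[511,-221,240.]); print(g,s.x.round(1),s.fun.round(2))
# closed: near-face tip bottom at (332,262) approx
for z in(205,210,215): print(z,back(P,(331.5,262),z).round(1))
s=manip.read_state(); print(s["joints"])
E
```

```text
47 [ 502.5 -230.4  281.7] [ 0.02 -0.41 -0.02  0.41]
49 [ 512.8 -221.2  266.5] [ 0.02 -0.41 -0.02  0.41]
205 [ 514.1 -225.8  205. ]
210 [ 511.2 -228.4  210. ]
215 [ 508.2 -231.   215. ]
[-4.74900031e-01  3.06772714e-01  1.48622427e+00  3.44252208e-05
  1.34861050e+00  8.96147266e-02]
```

The tips are physically about 28 mm higher than the stated geometry gives. They are now around z≈208–212, just over the wing, while xy agrees. I'll reopen, go down 20 mm and check the tips in the image.

>>> {"fn": "send_rows", "kwargs": {"series": [[[0.6, 0, 0, 0, 0], [0.6, 0, 0, 0, 0], [0.6, 0, 0, 0, 0], [0.6, 0, 0, 0, 0], [0.6, 0, 0, 0, 0], [0.6, 0, 0, 0, 0], [0.6, 0, 0, 0, 0], [0.6, 0, 0, 8, 0], [0.6, 0, 0, 16, 0], [0.6, 0, 0, 20, 0]]]}}

```text
clock: 6.5
eef_pos: [510.4, -221.3, 165.5]
eef_rot: [-3.14, 0.0, 1.006]
wrist_force: [-0.2, 0.0, 0.8]
finger_gap: 56.7
```

```bash
python3 st.py; python3 - <<'E'
from h import *
q=manip.camera("side"); cv2.imwrite("pics/i.png",cv2.resize(q["img"][225:300,270:380,::-1],None,fx=7,fy=7,interpolation=cv2.INTER_CUBIC))
E
```

```text
[[   6.55   510.342 -221.264  165.197   57.655   -0.87    -0.436   -1.277   -0.038    0.123   -0.032   56.642]
 [   6.6    510.504 -221.341  165.872   57.653   -0.258   -0.381   -0.17    -0.027    0.056   -0.012   56.057]
 [   6.65   510.732 -221.423  166.465   57.657   -0.426    1.273   -0.235   -0.05     0.041   -0.004   56.641]]
```

View pics/i.png

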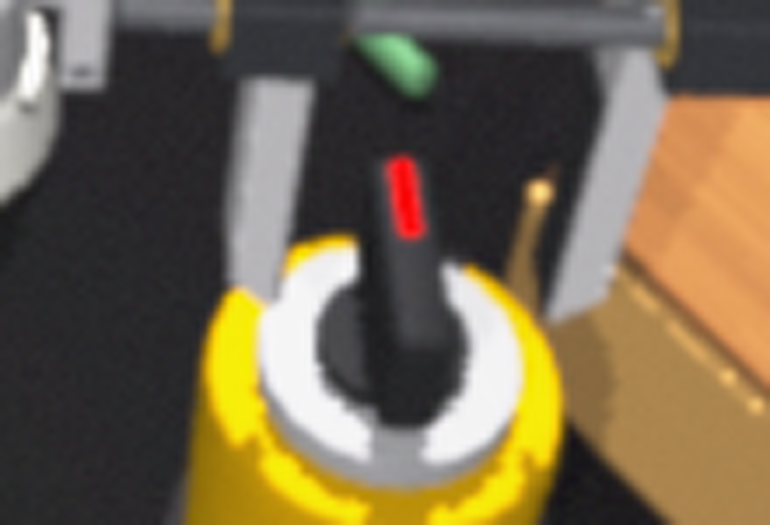

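```bash
python3 - <<'E'
from h import *
from scipy.optimize import least_squares
P=dict(np.load("side.npz"))
a=np.radians(57.66); ty=np.array([np.sin(a),-np.cos(a),0]); tx=np.array([np.cos(a),np.sin(a),0])
for o in ([[309.3,267.9],[349,270.7]],):
 for g in(28.3,30):
  s=least_squares(lambda c:(proj(P,[c-g*ty-8*tx,c+g*ty-8*tx])-o).ravel(),[511,-221,240.]); print(g,s.x.round(1),s.fun.round(2))
 # assuming xy=(511,-221.5): z
 s=least_squares(lambda z:(proj(P,[np.array([511,-221.5,z[0]])+k*ty-8*tx for k in(-28.3,28.3)])-o)[:,1],[190.]); print(s.x,s.fun, proj(P,[np.array([511,-221.5,s.x[0]])+k*ty-8*tx for k in(-28.3,28.3)]))
E
```

```text
28.3 [ 495.3 -238.   225.1] [-0.02  0.6   0.02 -0.59]
30 [ 509.5 -225.5  200.3] [-0.02  0.6   0.02 -0.59]
[194.45970444] [ 0.65116946 -0.65187641] [[309.27562912 268.55116946]
 [346.27681686 270.04812359]]
```

With xy taken as correct, the tips are at z≈194. Going 13 mm lower puts them at about 181, clear of the disc at 174. Then close at 30 N.

>>> {"fn": "send_rows", "kwargs": {"series": [[[0.6, 0, 0, 7, 0], [0.6, 0, 0, 13, 0], [0.6, 0, 0, 13, 0], [0.3, 0, 0, 13, 0], [0.1, 0, 0, 13, 0], [0, 0, 0, 13, 0], [0, 0, 0, 13, 0], [0, 0, 0, 13, 0], [0, 0, 0, 13, 0], [0, 0, 0, 13, 0]]], "newtons": 30}}

```text
clock: 7.7
eef_pos: [510.8, -221.4, 153.9]
eef_rot: [-3.141, 0.0, 1.006]
wrist_force: [-1.5, 1.0, 1.5]
finger_gap: 13.9
```

```bash
python3 st.py
```

```text
[[   7.75   510.76  -221.446  153.908   57.654   -1.077    0.688    1.838    0.109    0.396   -0.011   14.31 ]
 [   7.8    510.768 -221.439  153.919   57.656   -0.667    0.984    0.785    0.151    0.456   -0.037   13.815]
 [   7.85   510.758 -221.423  153.883   57.659   -0.901    1.58     1.385    0.137    0.425   -0.038   13.854]]
```

The wing is gripped (14 mm, under 2 N side load). Turning clockwise 20° first, then in small steps while watching the moment.

>>> {"fn": "send_rows", "kwargs": {"series": [[[0, 0, 0, 0, 2], [0, 0, 0, 0, 5], [0, 0, 0, 0, 8], [0, 0, 0, 0, 11], [0, 0, 0, 0, 14], [0, 0, 0, 0, 16], [0, 0, 0, 0, 18], [0, 0, 0, 0, 20]]]}}

```text
clock: 8.65
eef_pos: [510.5, -221.2, 153.9]
eef_rot: [-3.141, 0.0, 0.656]
wrist_force: [-4.4, 2.9, 2.6]
finger_gap: 13.7
```

```bash
python3 st.py
```

```text
[[   8.7    510.537 -221.247  153.887   37.458   -3.749    2.41     3.17     0.573    0.893    0.025   13.561]
 [   8.75   510.534 -221.206  153.869   37.63    -4.155    3.298    3.313    0.619    1.114   -0.068   13.871]
 [   8.8    510.54  -221.237  153.869   37.696   -3.563    3.329    3.899    0.583    1.036   -0.009   13.99 ]]
```

>>> {"fn": "send_rows", "kwargs": {"series": [[[0, 0, 0, 0, 1], [0, 0, 0, 0, 2], [0, 0, 0, 0, 3], [0, 0, 0, 0, 4]]]}}

```text
clock: 9.2
eef_pos: [510.5, -221.2, 153.9]
eef_rot: [-3.141, 0.0, 0.588]
wrist_force: [-5.7, 3.9, 2.9]
finger_gap: 13.9
```

```bash
python3 st.py
```

```text
[[   9.25   510.512 -221.181  153.853   33.62    -5.099    3.163    3.827    0.725    1.09     0.047   13.816]
 [   9.3    510.525 -221.182  153.885   33.691   -4.4      3.713    2.729    0.711    1.121    0.028   13.685]
 [   9.35   510.523 -221.178  153.884   33.715   -4.691    2.936    3.979    0.625    1.158   -0.021   14.027]]
```

>>> {"fn": "send_rows", "kwargs": {"series": [[[0, 0, 0, 0, 1], [0, 0, 0, 0, 2], [0, 0, 0, 0, 3], [0, 0, 0, 0, 4]]]}}

```text
clock: 9.75
eef_pos: [510.5, -221.1, 153.9]
eef_rot: [-3.14, 0.0, 0.518]
wrist_force: [-4.2, 3.6, 3.0]
finger_gap: 13.8
```

```bash
python3 st.py; python3 - <<'E'
from h import *
T=[]
for n,(x0,y0) in(("side",(270,215)),("top",(340,135))):
    c=manip.camera(n); T.append(cv2.resize(c["img"][y0:y0+100,x0:x0+80,::-1],None,fx=5,fy=5,interpolation=cv2.INTER_CUBIC))
cv2.imwrite("pics/j.png",np.hstack(T))
E
```

```text
[[   9.8    510.479 -221.145  153.874   29.62    -6.118    3.022    4.889    0.757    1.181    0.041   13.835]
 [   9.85   510.48  -221.124  153.872   29.692   -4.631    4.317    3.702    0.712    1.14    -0.027   13.812]
 [   9.9    510.464 -221.12   153.864   29.718   -4.48     4.556    3.465    0.718    1.161   -0.034   13.738]]
```

View pics/j.png

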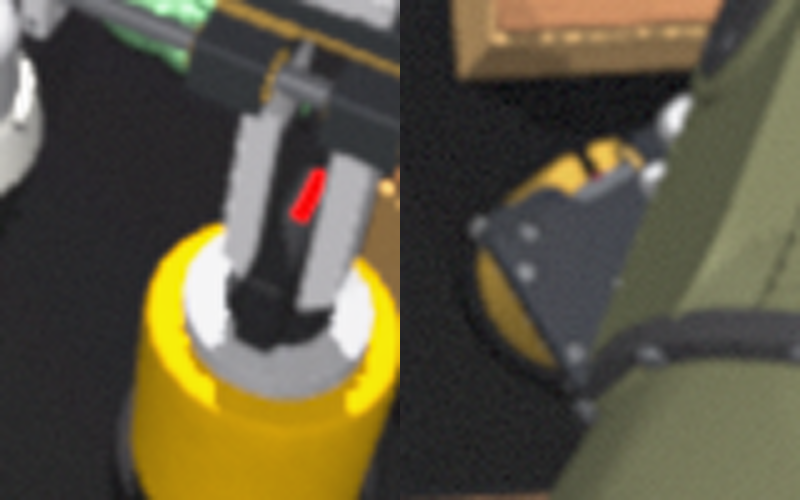

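The wing turns with the gripper, and the notch (595,180) is nearly under the mark (590,165) in the top crop. I'll measure the remaining angle from the pictures.

```bash
cat > ang.py <<'E'
from h import *
def polar(p,c=(511,-221.5)):
    im=cv2.GaussianBlur(p["img"],(0,0),.5).astype(np.float32)
    th=np.radians(np.arange(-10,80,1.))
    def ring(r,z): 
        uv=proj(p,np.c_[c[0]+r*np.cos(th),c[1]+r*np.sin(th),np.full(len(th),z)]).astype(np.float32)
        return cv2.remap(im,uv[:,0].reshape(1,-1),uv[:,1].reshape(1,-1),cv2.INTER_LINEAR)[0]
    n=np.mean([ring(r,168.) for r in(26,28,29.5)],0); m=np.mean([ring(r,162.) for r in(35,37,39)],0)
    red=n[:,0]-(n[:,1]+n[:,2])/2; y=m[:,0]+m[:,1]; dark=np.clip(np.percentile(y,75)*.85-y,0,None); d=np.degrees(th)
    return d,red,dark
def show(p):
    d,red,dark=polar(p)
    print("red ",[(int(a),int(v)) for a,v in zip(d,red) if v>20]); print("dark",[(int(a),int(v)) for a,v in zip(d,dark) if v>25])
E
python3 - <<'E'
from ang import *
print("start");show(dict(np.load("top.npz")));print("now");show(manip.camera("top"))
A=[]
for i in range(5): manip.camera("top");A.append(manip.read_state()["moment"][2])
print(np.mean(A))
E
```

```text
start
red  [(45, 22), (46, 27), (47, 34), (48, 43), (49, 53), (50, 64), (51, 76), (52, 88), (53, 95), (54, 103), (55, 108), (56, 111), (57, 108), (58, 99), (59, 89), (59, 80), (61, 68), (62, 56), (63, 46), (64, 35), (65, 27), (66, 20)]
dark [(20, 35), (21, 70), (22, 106), (23, 149), (24, 182), (25, 210), (26, 224), (27, 216), (28, 194), (29, 160), (29, 119), (31, 79), (32, 42)]
now
red  [(19, 20), (20, 21), (21, 21), (22, 22), (23, 22), (24, 23), (25, 23), (26, 23), (27, 23), (28, 22), (29, 21), (29, 20)]
dark [(-10, 170), (-9, 164), (-8, 156), (-7, 141), (-6, 128), (-5, 117), (-4, 106), (-3, 94), (-2, 86), (-1, 83), (0, 79), (1, 77), (2, 76), (3, 75), (4, 66), (5, 53), (6, 40), (22, 47), (23, 90), (24, 126), (25, 154), (26, 170), (27, 161), (28, 137), (29, 101), (29, 59), (51, 30), (52, 62), (53, 92), (54, 116), (55, 137), (56, 156), (57, 167), (58, 175), (59, 178), (59, 180), (61, 182), (62, 182), (63, 182), (64, 181), (65, 179), (66, 178), (67, 179), (68, 179), (69, 179), (70, 178), (71, 178), (72, 178), (73, 178), (74, 175), (75, 170), (76, 163), (77, 151), (78, 138), (79, 126)]
-0.004445650726841995
```

The notch started 30° from the mark (56° against 26°), and I've turned 28°. About 2° remain to home, then 20° of slip. Going in two steps with torque checks.

>>> {"fn": "send_rows", "kwargs": {"series": [[[0, 0, 0, 0, 1], [0, 0, 0, 0, 2], [0, 0, 0, 0, 3], [0, 0, 0, 0, 4], [0, 0, 0, 0, 5], [0, 0, 0, 0, 6], [0, 0, 0, 0, 7], [0, 0, 0, 0, 8], [0, 0, 0, 0, 9], [0, 0, 0, 0, 10]]]}}

```text
clock: 11.3
eef_pos: [510.4, -221.0, 153.9]
eef_rot: [-3.14, 0.001, 0.344]
wrist_force: [-6.2, 4.0, 4.8]
finger_gap: 14.0
```

```bash
python3 st.py;python3 st.py; python3 - <<'E'
from ang import *
show(manip.camera("top"))
E
```

```text
[[  11.35   510.429 -220.987  153.872   19.63    -5.919    4.465    4.618    0.956    1.288    0.101   13.805]
 [  11.4    510.428 -221.004  153.877   19.702   -6.175    5.454    3.81     0.972    1.265    0.105   13.55 ]
 [  11.45   510.43  -220.981  153.87    19.724   -5.621    4.217    4.568    1.002    1.283    0.004   13.555]]
[[  11.5    510.441 -220.978  153.87    19.733   -5.497    4.28     3.982    0.926    1.268    0.066   13.945]
 [  11.55   510.429 -220.972  153.879   19.732   -5.092    4.702    4.675    0.958    1.263    0.07    14.124]
 [  11.6    510.436 -220.979  153.876   19.735   -5.677    4.394    4.588    0.962    1.295    0.009   13.542]]
red  []
dark [(34, 26), (35, 32), (36, 35), (37, 37), (38, 38), (39, 38), (40, 39), (41, 39), (42, 39), (43, 38), (44, 37), (45, 37), (46, 38), (47, 39), (48, 40), (49, 40), (50, 40), (51, 40), (52, 41), (53, 42), (54, 42), (55, 43), (56, 43), (57, 43), (58, 43), (59, 42), (59, 41), (61, 41), (62, 41), (63, 41), (64, 41), (65, 40), (66, 38), (67, 37), (68, 37), (69, 37), (70, 36), (71, 35), (72, 34), (73, 34), (74, 33), (75, 33), (76, 34), (77, 34), (78, 35), (79, 35)]
```

The moment rose to about +0.06–0.10 N m, so the screw is home and the clutch is slipping. Another 12°.

>>> {"fn": "send_rows", "kwargs": {"series": [[[0, 0, 0, 0, 1.5], [0, 0, 0, 0, 3], [0, 0, 0, 0, 4.5], [0, 0, 0, 0, 6], [0, 0, 0, 0, 7.5], [0, 0, 0, 0, 9], [0, 0, 0, 0, 10.5], [0, 0, 0, 0, 12], [0, 0, 0, 0, 12]]]}}

```text
clock: 12.55
eef_pos: [510.4, -220.8, 153.9]
eef_rot: [-3.14, 0.001, 0.134]
wrist_force: [-6.5, 5.7, 5.0]
finger_gap: 14.1
```

```bash
python3 st.py
```

```text
[[  12.6    510.375 -220.807  153.86     7.723   -5.12     5.83     4.267    1.275    1.333    0.021   13.839]
 [  12.65   510.371 -220.82   153.883    7.733   -5.915    5.532    4.945    1.241    1.409    0.095   13.662]
 [  12.7    510.39  -220.806  153.865    7.734   -6.312    5.512    5.283    1.261    1.336    0.036   13.751]]
```

>>> {"fn": "send_rows", "kwargs": {"series": [[[0.6, 0, 0, 0, 0], [0.6, 0, 0, 0, 0], [0.6, 0, 0, 0, 0], [0.6, 0, 0, 0, 0], [0.6, 0, 0, 0, 0], [0.6, 0, 0, 0, 0], [0.6, 0, 0, 0, 0], [0.6, 0, 0, -20, 0], [0.6, 0, 0, -60, 0], [0.6, 0, 0, -100, 0]]]}}

```text
clock: 13.7
eef_pos: [510.5, -221.3, 254.8]
eef_rot: [-3.141, 0.001, 0.134]
wrist_force: [1.1, 0.1, -0.9]
finger_gap: 56.4
```

Let go and lifted. Backing off for a clear view.

>>> {"fn": "send_rows", "kwargs": {"series": [[[0.6, 0, 0, -40, 0], [0.6, -40, 20, -60, 0], [0.6, -80, 50, -60, 0], [0.6, -110, 80, -60, 0], [0.6, -140, 110, -60, 0], [0.6, -160, 140, -60, 0], [0.6, -160, 140, -60, 0], [0.6, -160, 140, -60, 0]]]}}

```text
clock: 14.5
eef_pos: [370.7, -381.8, 313.7]
eef_rot: [-3.141, 0.0, 0.132]
wrist_force: [0.8, -0.3, 0.4]
finger_gap: 56.6
```

```bash
python3 - <<'E'
from ang import *
T=[]
for n,(x0,y0) in(("side",(285,230)),("top",(350,145))):
    p=manip.camera(n); T.append(cv2.resize(p["img"][y0:y0+80,x0:x0+80,::-1],None,fx=5,fy=5,interpolation=cv2.INTER_CUBIC))
    im=p["img"].astype(int); r=((im[:,:,0]>110)&(im[:,:,1]<75)&(im[:,:,2]<85)).astype(np.uint8); r[:, :300]=0
    nc,lab,st,ce=cv2.connectedComponentsWithStats(r,connectivity=8)
    for i in range(1,nc):
        if st[i,4]<15: print(n,"small",ce[i],st[i,4]);continue
        ys,xs=np.nonzero(lab==i); W=np.array([back(p,(x,y),207.)[:2] for x,y in zip(xs,ys)]);c=W.mean(0);v=np.linalg.svd(W-c)[2][0]; e=c-[511,-221.5]
        print(n,ce[i],st[i,4],"dir",np.degrees(np.arctan(v[1]/v[0])).round(1),"from axis",np.degrees(np.arctan2(e[1],e[0])).round(1))
show(p)
cv2.imwrite("pics/k.png",np.hstack(T)); s=manip.read_state(); print(s["clock"],s["eef_pos"],s["wrist_force"])
E
```

```text
top [392.5        173.42307692] 52 dir 8.3 from axis 3.0
top small [383.         173.16666667] 6
red  [(-10, 22), (1, 20), (2, 21), (3, 22), (4, 22), (5, 22), (6, 22), (7, 22), (8, 22), (9, 23), (10, 26), (11, 28), (12, 32), (13, 39), (14, 49), (14, 60), (16, 73), (17, 85), (18, 99), (19, 111), (20, 121), (21, 129), (22, 135), (23, 138), (24, 135), (25, 130), (26, 116), (27, 103), (28, 88), (29, 72), (29, 58), (31, 43), (32, 31), (33, 23)]
dark [(20, 35), (21, 70), (22, 106), (23, 148), (24, 182), (25, 210), (26, 224), (27, 216), (28, 193), (29, 158), (29, 118), (31, 79), (32, 42)]
14.6 [ 371.39619706 -380.92009537  313.92767473] [-0.03244119  0.2518129   0.05154622]
```

View pics/k.png

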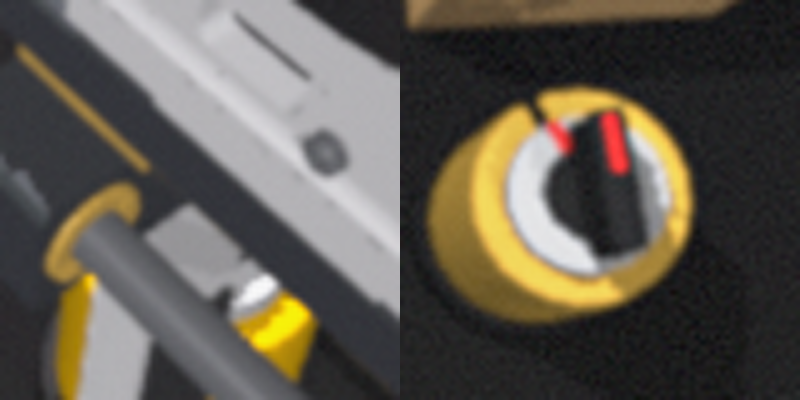

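The top view shows the notch (560,135) in line with the black mark (540,112), and the stripe about 18–20° further on. The arm is clear, so I'm handing in.

```bash
python3 -c "
from cell import manip; print(manip.sign_off())"
```

```text
the job is handed in; nothing more can be done
None
```

I closed the yellow jar, let go, backed off and handed the job in at about 14.6 s. By my own checks it is within limits; the hand-in gives no verdict.

- **Turn:** one grasp at 30 N, turned 50° clockwise. About 30° brought the screw home and about 20° was clutch slip.
- **Final picture (top camera):** the notch is at about 23–25°, in line with the mark at 26°. The stripe moved from about 58° to 8°, which gives roughly 17–21° of slip. The arm is clear of everything and the wrist force is near zero.
- **White jar:** I kept well clear of it throughout, and no contact force showed.

Three things did not go as expected:

- **First grasp missed:** the fingers closed above the wing because the fingertips sat about 28 mm higher than the stated tool geometry. I reopened, went 33 mm lower and gripped the wing properly at 14 mm.
- **Slip torque read low:** it averaged about 0.05–0.06 N m with noisy readings, below the nominal 0.12 N m. I judged the slip from the wrist angle and the pictures instead.
- **No final side view:** the gripper blocked the side camera, so the last check rests on the top camera alone.

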